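Pour drainage lumps from a carton into the bonsai pot

TASK

Get the pot ready for planting: lock the turntable by pushing its brake rocker over until it snaps, then pull the folded spout in the carton's end fully out. Take the carton, tilt it over the pot so that all seven clay lumps run out through the spout and stay in the pot, then gently lay the empty carton flat on the bare trolley top again, with the spout still out and the brake still locked. Don't shift the pot, and leave the pliers, spatula and drip tray where they are.

Things in the scene. Friction and masses are not known exactly. Their poses are not given: they have to be found in the camera images.
- turntable: Steel and aluminium turntable, fixed on the trolley top. Origin: centre of its underside; z up. Round platter 220 mm in diameter, top 48 mm above the trolley, turns about the origin's z. The brake rocker (28 mm wide, 78 mm long) sticks out beyond the platter on the turntable's -y side; its level pivot (along x) is at y = -124 mm, z = 26 mm; it reaches 50 mm outward of the pivot and 28 mm inward.
- brake (a joint): Rocker (seesaw lever) of the turntable's brake. 0 rad: released, its outer end is up. Pushing the outer end down turns it: an over-centre spring resists (about 3 to 5 N at the pedal) up to the centre (0.24 rad), then it snaps over by itself to about 0.46 rad, where the pad on its inner end presses on the platter's underside: locked. End stop 0.48 rad.
- brake_pedal (a point): Middle of the pedal's top, on the rocker's outer half, 38 mm outward of the pivot: 41 mm above the trolley when released, about 24 mm when locked. The pedal's rubber is 28 mm wide (turntable x), 26 mm long. The platter's edge is about 50 mm nearer the turntable's centre.
- pot: Shallow rectangular grey ceramic pot standing loose on the platter, 190 x 140 mm outside (x by y), 48 mm high; walls 9 mm, so 172 x 122 mm inside, inner floor 15 mm above its underside; rim lip 200 x 150 mm. Origin: centre of its underside, 48 mm above the trolley (rim 96 mm above the trolley). 1.1 kg.
- carton: Board carton lying flat on the trolley, 170 mm long (x), 62 mm wide (y), 50 mm high (z), shut all round but for the spout in its -x end, about 0.2 kg. Origin: centre of its underside; x points away from the spout end; z up. Floor 3.5 mm, walls 2.5 mm. Stiff enough to grip across its width. The seven clay lumps lie loose inside and slide at about 27 to 35 degrees of tilt.
- spout (a joint): Metal spout in the carton's -x end: a flap 51 mm wide, 41 mm long, hinged along the end's bottom edge, with cheeks at both sides that swing out with it to make a chute. 0 rad: folded in, flap upright, end shut; grows as it swings out and down. 1.5 rad: fully out (stop), nearly level with the carton's floor. Starts up to 0.12 rad ajar. A light friction hinge (0.02 N m) holds it where left.
- spout_tab (a point): Middle of the spout's pull tab, a metal tongue 22 mm wide (carton y), 3 mm thick, that continues the flap's free edge, bent 10 degrees outward; 52 mm from the hinge line. Folded in it is 55 mm, the tab's end 66 mm, above the carton's underside: it sticks up 16 mm above the top. Fully out, the tab's end is 64 mm beyond the carton's end, 4 mm above its underside. z axis: along the flap.
- spout_hinge (a point): Middle of the spout's hinge line, at the bottom of the carton's -x end: x = -85.5 mm, z = 3 mm in the carton's frame. The hinge runs along the carton's y. Axes are the carton's.
- lump0: One of the seven baked clay drainage lumps in the carton, about 18 mm across and 13 mm thick, 11 g. Origin: its middle.
- lump1: One of the seven baked clay drainage lumps in the carton, about 17 mm across and 14 mm thick, 11 g. Origin: its middle.
- lump2: One of the seven baked clay drainage lumps in the carton, about 16 mm across and 12 mm thick, 11 g. Origin: its middle.
- lump3: One of the seven baked clay drainage lumps in the carton, about 18 mm across and 13 mm thick, 11 g. Origin: its middle.
- lump4: One of the seven baked clay drainage lumps in the carton, about 17 mm across and 14 mm thick, 11 g. Origin: its middle.
- lump5: One of the seven baked clay drainage lumps in the carton, about 16 mm across and 12 mm thick, 11 g. Origin: its middle.
- lump6: One of the seven baked clay drainage lumps in the carton, about 18 mm across and 13 mm thick, 11 g. Origin: its middle.
- drip_tray: Black plastic drip tray, 240 x 170 x 20 mm, bystander. Origin: centre of its underside.
- jin_pliers: Dark steel jin pliers lying flat, 185 mm long along x (jaws to +x), 55 mm wide, 16 mm high, bystander. Origin: under the pliers' rivet.
- wood_spatula: Wooden spatula lying flat, 233 mm long along x (blade 50 mm wide at +x, handle to -140 mm), 7 mm high, bystander. Origin: on its underside, near the blade's neck.
Mind the look-alikes: they are no part of the job. Of the things like the carton, leave any that is blue, brown or pink; of the rest the larger one is meant.

How it is judged (in metres and radians):
On the way, in this order (a step that is already met when the one before it is completed fails the run):
1. the brake rocker has snapped over to locked (value of joint brake above 0.38 rad), for 0.2 s.
2. the carton's spout is pulled fully out (value of joint brake above 0.38 rad and value of joint spout above 1.3 rad), for 0.2 s.
3. the carton is lifted off the trolley and tilted to pour with its spout over the pot (all of step 2 and angle between carton's own z axis and vertical above 0.45 rad and height (world z) of carton above 0.1 m and horizontal distance between spout_tab and pot below 0.12 m), for 0.2 s.
4. all seven lumps lie in the pot (x of lump0 in the frame of pot between -0.086 and 0.086 m and y of lump0 in the frame of pot between -0.061 and 0.061 m and z of lump0 in the frame of pot between 0.01 and 0.046 m and x of lump1 in the frame of pot between -0.086 and 0.086 m and y of lump1 in the frame of pot between -0.061 and 0.061 m and z of lump1 in the frame of pot between 0.01 and 0.046 m and x of lump2 in the frame of pot between -0.086 and 0.086 m and y of lump2 in the frame of pot between -0.061 and 0.061 m and z of lump2 in the frame of pot between 0.01 and 0.046 m and x of lump3 in the frame of pot between -0.086 and 0.086 m and y of lump3 in the frame of pot between -0.061 and 0.061 m and z of lump3 in the frame of pot between 0.01 and 0.046 m and x of lump4 in the frame of pot between -0.086 and 0.086 m and y of lump4 in the frame of pot between -0.061 and 0.061 m and z of lump4 in the frame of pot between 0.01 and 0.046 m and x of lump5 in the frame of pot between -0.086 and 0.086 m and y of lump5 in the frame of pot between -0.061 and 0.061 m and z of lump5 in the frame of pot between 0.01 and 0.046 m and x of lump6 in the frame of pot between -0.086 and 0.086 m and y of lump6 in the frame of pot between -0.061 and 0.061 m and z of lump6 in the frame of pot between 0.01 and 0.046 m), for 0.2 s.
At the end, for the whole second after the job is handed in: The brake is locked (rocker beyond 0.38 rad), the spout is out (beyond 1.3 rad), all seven lumps are inside the pot below its rim, and the carton lies flat (within 0.06 rad) with its underside on the trolley top (within 5 mm); lumps, pot and carton are at rest (all of step 2 and all of step 4 and angle between carton's own z axis and vertical below 0.06 rad and height (world z) of carton between -0.005 and 0.005 m and linear speed of each of lump0, lump1, lump2, lump3, lump4, lump5, lump6, carton, pot below 0.02 m/s); the robot touches nothing.
It fails at once if the jin pliers are shifted more than 20 mm (distance of jin_pliers from where it was at the start of the episode above 0.02 m).
It fails at once if the wooden spatula is shifted more than 20 mm (distance of wood_spatula from where it was at the start of the episode above 0.02 m).
It fails at once if the drip tray is shifted more than 20 mm (distance of drip_tray from where it was at the start of the episode above 0.02 m).
It fails at once if the pot is shifted more than 20 mm (distance of pot from where it was at the start of the episode above 0.02 m).
It fails at once if the carton is dropped or slammed onto the trolley instead of being laid down gently (height (world z) of carton below 0.02 m and linear speed of carton above 0.4 m/s).
It also fails if it takes over 72 s, if anything falls off the work surface, if the arm or the gripper's body presses on something with over 40 N, if the wrist force passes 120 N, or if a joint passes its speed limit or range.

ROBOT

A 6-joint arm with a two-finger parallel gripper is mounted at the origin on the work surface. World frame = base frame: x ahead of the robot, y to its left, z up, the work surface at z = 0. Lengths are in mm, angles in rad, forces in N, time in s.
With the tool pointing down it reaches from about 250 to 775 mm from the base axis. Payload 4 kg.
Tool frame: the origin (TCP) lies midway between the tips of the shut fingers; the grasp point (between the pads) lies robot.pinch_z behind it (robot.pinch_z is the distance from the TCP to the grasp point, in mm); z points along the fingers, y is the line along which they close (so a half turn about z gives the same grasp; the last joint's range is limited). The gripper opens to 85 mm and grips with 20 to 120 N. Pads are 22 mm wide; open, the fingers measure 114 mm over their backs; the gripper's body (76 mm by 85 mm) begins 54 mm behind the grasp point. The pads swing forward as they close: fully open they stand 13 mm farther back than shut.
Start: joints at [1.128, 0.087, 1.371, -0, 1.684, -0.103], TCP at [183.324, 518.567, 208.941] pointing down, gripper open.
Joint ranges: [-3.1, 3.1], [-0.76, 2.03], [0.27, 2.55], [-1.08, 4.22], [0.17, 2.65], [-2.57, 2.57]. Speed limits (rad/s): [2.79, 2.79, 3.14, 3.14, 3.14, 3.14].

INTERFACE

Orientations are given as a 3x3 rotation matrix whose columns are the frame's x, y, z axes.
In Python, from station import robot gives the robot as it stands. The module is installed in compiled form; this text tells all that it offers.
- The arm moves only by the tool apply_moves, never from a script. Its argument "steps" is text: rows parted by semicolons, each of 7 numbers parted by spaces: the finger opening in mm, from 0 to 85.4, then the shift along the tool's x, y, z in mm, then the turn, a rotation vector about the tool's x, y, z in rad. In form: jaw dx dy dz wx wy wz; .... A call has 1 to 8 rows; each row shifts and turns the commanded pose from where the row before left it, along the tool's axes as they then stand; what a row does not reach is not made up. A row lasts 1/8 s, in which the tool goes at most 62.5 mm and 10.7 degrees, less where a joint would pass 70% of its speed; a pose out of reach is approached as far as the arm can. A call is refused whole if a number of a shift passes 62.5 or a number of a turn 0.188, either way. A call with a gripper value outside its range is refused whole. The fingers move at their own pace and stop on an object; "force" is the grip in N (left out, the last holds). Time passes only in rows, so rows that do not move let the fingers close. It gives the time, the measured TCP pose, the force, the opening and the grip force at its end, in the units of the state.
- robot.state(): the state, without advancing time (a new reading comes with each control period).
- robot.capture(name): name is "side" or "top" or "wrist"; returns a dict with "color" (400x640x3 uint8, blue, green, red), "fx", "fy", "cx", "cy" (pixels), "rvec" (rotation vector, rad) and "tvec" (3), from world to camera coordinates, as OpenCV has them; the wrist camera has in their place "hand_eye" (4x4, takes a point from camera to tool coordinates, whose origin is the TCP and whose axes are the flange's). Camera axes: x right, y down, z forward; pixel columns grow to the right and rows downward; lengths in mm; the calibration is good to about 2 mm. A picture is of the moment at which its call begins: read the wrist's pose just before it. There is no depth.
- robot.sign_off(): hands the job in; it is judged then, once.
The state is a dict: "clock": time; "joint_positions": joint angles; "qvel": joint speeds; "joint_torque": joint torques, N m; "ee_pos": TCP position; "tool_rot": TCP orientation; "ft_force": force on the tool from outside, world axes, zero at the start; "ft_torque": the same for the moment, N m; "grip_width": finger opening in mm; "grip_force": force on a finger pad.
Only numpy, scipy, OpenCV 4.12 (cv2) and the standard library are available. Lean on these libraries where they do the work, as an engineer would, in place of code of your own. Each camera call takes 0.05 s, during which the arm holds its last target. There are 200 camera calls.

## Working session

There is one attempt and no reset: what is moved stays moved. The work goes in short steps, Python scripts to look and compute and a tool call to move; the robot and the scene stay as the last step left them, time stands still between calls to the robot, and variables do not carry over. Pictures are saved under pics/ and viewed, at most 10 in all, crops included, and the job is handed in when it is done.

Besides the shell and the picture viewer there is one more tool, called after "Call:" as name(argument=value, ...), one argument or row to a line, values as JSON. apply_moves: Moves the arm, as the interface text tells. Its arguments: {"type":"object","properties":{"steps":{"type":"string"},"force":{"type":"number"}},"required":["steps"]}

```bash
mkdir -p pics; cat > h.py <<'E'
import numpy as np, cv2, pickle
from station import robot
def cap(n,fn):
    s=robot.state(); c=robot.capture(n); cv2.imwrite('pics/'+fn+'.png',c['color'])
    if n=='wrist':
        T=np.eye(4);T[:3,:3]=np.array(s['tool_rot']).reshape(3,3);T[:3,3]=s['ee_pos'];M=T@np.array(c['hand_eye'])
        if 0: pass
        R=M[:3,:3].T;t=-R@M[:3,3]
    else:
        R=cv2.Rodrigues(np.array(c['rvec'],float))[0];t=np.array(c['tvec'],float).ravel()
    d=dict(K=(c['fx'],c['fy'],c['cx'],c['cy']),R=R,t=t,color=c['color']); pickle.dump(d,open('pics/'+fn+'.pkl','wb')); return d
def load(fn): return pickle.load(open('pics/'+fn+'.pkl','rb'))
def ray(d,u,v,z):
    fx,fy,cx,cy=d['K']; r=d['R'].T@np.array([(u-cx)/fx,(v-cy)/fy,1.]); o=-d['R'].T@d['t']
    return o+r*(z-o[2])/r[2]
def proj(d,p):
    fx,fy,cx,cy=d['K']; q=d['R']@np.array(p,float)+d['t']; return np.array([fx*q[0]/q[2]+cx,fy*q[1]/q[2]+cy])
E
python3 - <<'E'
from h import *
for n in('top','side'):
    d=cap(n,n+'0'); print(n,d['K'],-d['R'].T@d['t'])
s=robot.state();print({k:np.round(v,3) for k,v in s.items()},robot.pinch_z)
E
```

```text
top (375.73047638785334, 375.73047638785334, 320.6288893086214, 194.3931886212933) [ 427.20531179   66.49875438 1082.26496709]
side (447.59907302669194, 447.59907302669194, 317.18380786454287, 195.29314491748815) [ 403.18725899 -609.60978806  880.96681977]
{'clock': np.float64(0.1), 'joint_positions': array([ 1.128,  0.088,  1.372, -0.   ,  1.684, -0.103]), 'qvel': array([-0.   , -0.001, -0.003,  0.   ,  0.002, -0.002]), 'joint_torque': array([ 2.0000e-03, -3.5301e+01, -3.1422e+01, -0.0000e+00,  8.0000e-03,
        0.0000e+00]), 'ee_pos': array([183.121, 518.098, 207.827]), 'tool_rot': array([[-0.943,  0.333, -0.001],
       [ 0.333,  0.943, -0.002],
       [ 0.   , -0.002, -1.   ]]), 'ft_force': array([-0.754, -0.676, -0.479]), 'ft_torque': array([ 0.002, -0.008,  0.033]), 'grip_force': np.float64(0.0), 'grip_width': np.float64(85.128)} 18.700000000000003
```

View pics/top0.png

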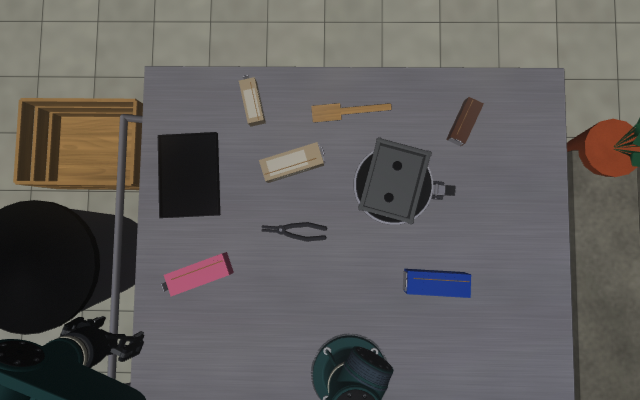

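View pics/side0.png

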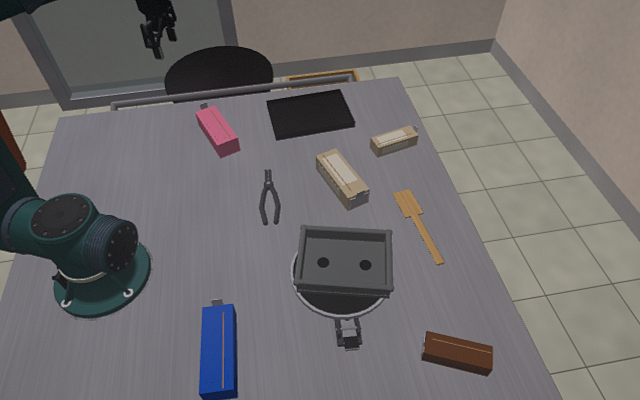

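Candidates (top view): cream (292,161), the larger; small cream (251,100); pink (197,274); blue (437,283); brown (465,121). I choose the cream one at (292,161), and check it in a close crop.

```bash
python3 - <<'E'
from h import *
a=load('top0')['color'];b=load('side0')['color']
f=lambda im,x,y:cv2.resize(im[y:y+75,x:x+100],(800//2,300),interpolation=cv2.INTER_CUBIC)
A=np.vstack([np.hstack([f(a,243,125),f(a,345,155)]),np.hstack([f(b,295,140),f(b,290,290)])])
A=np.vstack([np.hstack([f(a,243,125),f(a,375,155)]),np.hstack([f(b,295,140),f(b,300,290)])])
cv2.imwrite('pics/crop1.png',A)
E
```

```text
(no output)
```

View pics/crop1.png

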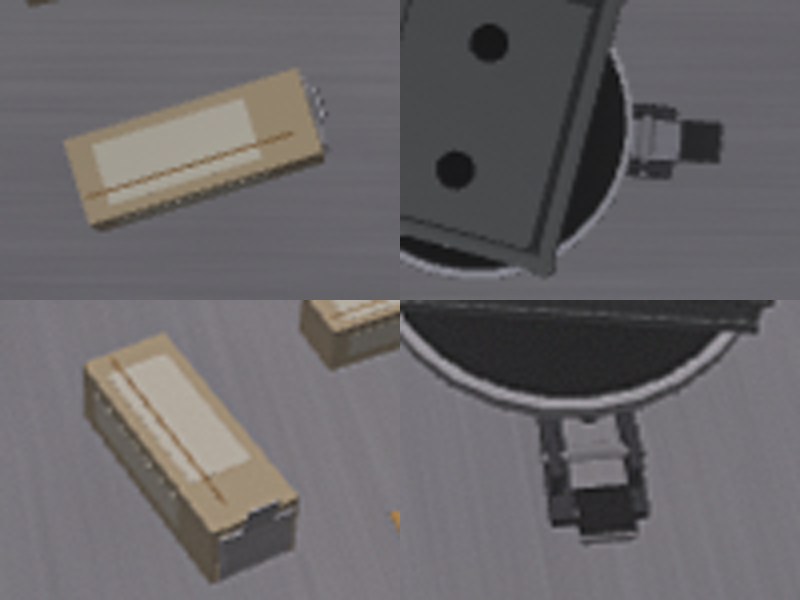

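The chosen carton is the cream one. Its spout end is the right one in the top view, about (322,150), towards the pot. The pedal is at about (450,190).

```bash
python3 - <<'E'
from h import *
d=load('top0')
C=[ray(d,243+x/4,125+y/4,50) for x,y in [(65,142),(298,68),(325,155),(93,223)]]
C=np.array(C);print(C.round(1),C.mean(0).round(1),[np.linalg.norm(C[i]-C[(i+1)%4]).round(1) for i in range(4)])
ax=(C[0]+C[3]-C[1]-C[2]);print('x axis yaw',np.arctan2(ax[1],ax[0]))
print('pedal',ray(d,450,190.5,41))
P=np.array([ray(d,u,v,96) for u,v in [(377,137),(432,150),(416,224),(362,212)]]);print(P.round(1),P.mean(0).round(1),[np.linalg.norm(P[i]-P[(i+1)%4]).round(1) for i in range(4)])
s=load('side0')
print('pedal side',ray(s,300+608/4,290+(510-300)/4,41))
print('carton spout top side',ray(s,295+218/4,140+(530-300)/4,50),ray(s,295+298/4,140+(497-300)/4,50),ray(s,295+165/4,140+35/4,50),ray(s,295+85/4,140+68/4,50))
# platter centre
im=d['color'];print('platter',[ray(d,u,v,48).round(1) for u,v in[(393.5,187)]])
E
```

```text
[[589.7 258.5  50. ]
 [643.2  97.2  50. ]
 [582.4  77.7  50. ]
 [533.4 237.7  50. ]] [587.2 167.7  50. ] [np.float64(169.9), np.float64(63.8), np.float64(167.3), np.float64(60.1)]
x axis yaw 1.8794841697410738
pedal [ 512.66979977 -270.4759308    41.        ]
[[ 648.3  -61.8   96. ]
 [ 614.8 -206.6   96. ]
 [ 419.6 -163.7   96. ]
 [ 449.1  -23.2   96. ]] [ 533.  -113.8   96. ] [np.float64(148.6), np.float64(199.8), np.float64(143.6), np.float64(202.9)]
pedal side [ 703.35364415 -307.52855166   41.        ]
carton spout top side [588.28457382  80.15341965  50.        ] [642.77990155  97.17023603  50.        ] [591.0433714  255.86284394  50.        ] [532.66199029 234.82247144  50.        ]
platter [array([ 520. , -113.7,   48. ])]
```

```bash
cat >> h.py <<'E'
from scipy.spatial.transform import Rotation as Ro
def down(yangle):
    y=np.array([np.cos(yangle),np.sin(yangle),0]);x=np.array([-y[1],y[0],0]);return np.c_[x,y,[0,0,-1]]
def plan(p1,R1,n,p0=None,R0=None):
    s=robot.state(); p0=np.array(s['ee_pos']) if p0 is None else p0; R0=np.array(s['tool_rot']).reshape(3,3) if R0 is None else R0
    w=Ro.from_matrix(R0.T@R1).as_rotvec()/n; A=np.zeros((3,3)); R=R0.copy()
    for k in range(n): A+=R; R=R@Ro.from_rotvec(w).as_matrix()
    d=np.linalg.solve(A,np.array(p1)-p0); print(n,'rows d',d.round(1),'w',w.round(3)); 
    pts=[];R=R0.copy();p=p0.copy()
    for k in range(n): p=p+R@d; R=R@Ro.from_rotvec(w).as_matrix(); pts.append(p.round(0))
    return pts
E
python3 - <<'E'
from h import *
print(ray(load('side0'),352,342.5,41))
print(plan([470,-290,170],down(0.309),16))
E
```

```text
[ 514.55554165 -273.08119042   41.        ]
16 rows d [-49.8 -24.5   2.4] w [-0.     0.     0.058]
[array([222., 478., 205.]), array([258., 436., 203.]), array([292., 393., 201.]), array([324., 347., 198.]), array([352., 299., 196.]), array([378., 250., 194.]), array([401., 199., 191.]), array([421., 148., 189.]), array([438.,  95., 187.]), array([452.,  41., 184.]), array([463., -13., 182.]), array([471., -68., 180.]), array([ 476., -124.,  177.]), array([ 477., -179.,  175.]), array([ 475., -235.,  172.]), array([ 470., -290.,  170.])]
```

Call:
apply_moves(
  steps="0 -49.8 -24.5 2.4 0 0 0.058;0 -49.8 -24.5 2.4 0 0 0.058;0 -49.8 -24.5 2.4 0 0 0.058;0 -49.8 -24.5 2.4 0 0 0.058;0 -49.8 -24.5 2.4 0 0 0.058;0 -49.8 -24.5 2.4 0 0 0.058;0 -49.8 -24.5 2.4 0 0 0.058;0 -49.8 -24.5 2.4 0 0 0.058",
  force=40,
)

```text
clock: 1.1
ee_pos: [421.4, 146.5, 189.2]
tool_rot: [[-0.693, 0.721, -0.0], [0.721, 0.693, 0.0], [0.0, -0.0, -1.0]]
ft_force: [-0.0, -0.2, -0.1]
grip_width: -0.1
grip_force: 0.0
```

Call:
apply_moves(
  steps="0 -49.8 -24.5 2.4 0 0 0.058;0 -49.8 -24.5 2.4 0 0 0.058;0 -49.8 -24.5 2.4 0 0 0.058;0 -49.8 -24.5 2.4 0 0 0.058;0 -49.8 -24.5 2.4 0 0 0.058;0 -49.8 -24.5 2.4 0 0 0.058;0 -49.8 -24.5 2.4 0 0 0.058;0 -49.8 -24.5 2.4 0 0 0.058",
)

```text
clock: 2.1
ee_pos: [467.6, -291.0, 169.7]
tool_rot: [[-0.297, 0.955, -0.001], [0.955, 0.297, 0.001], [0.001, -0.0, -1.0]]
ft_force: [0.8, 0.8, 0.1]
grip_width: -0.2
grip_force: 0.0
```

```bash
python3 - <<'E'
from h import *
d=cap('wrist','w1');s=robot.state();print(s['clock'],s['ee_pos'],s['tool_rot'],s['joint_positions'])
print('expect pedal px',proj(d,[513.6,-271.8,41]), 'cam',-d['R'].T@d['t'])
print(plan([514,-275,55],down(0.309),4))
E
```

```text
2.15 [ 465.7950759  -297.934763    168.78327853] [[-0.28936412  0.95721441 -0.0029962 ]
 [ 0.9572101   0.28934641 -0.00524142]
 [-0.00415023 -0.00438467 -0.99998177]] [-0.66782326  0.10466435  1.43116593 -0.0059744   1.60486838 -0.96158543]
expect pedal px [366.69643697 184.27818939] cam [ 445.2354605  -220.06169414  334.84407275]
4 rows d [ 2.  13.3 28.4] w [-0.001  0.001 -0.004]
[array([ 478., -292.,  140.]), array([ 490., -287.,  112.]), array([ 502., -281.,   83.]), array([ 514., -275.,   55.])]
```

View pics/w1.png

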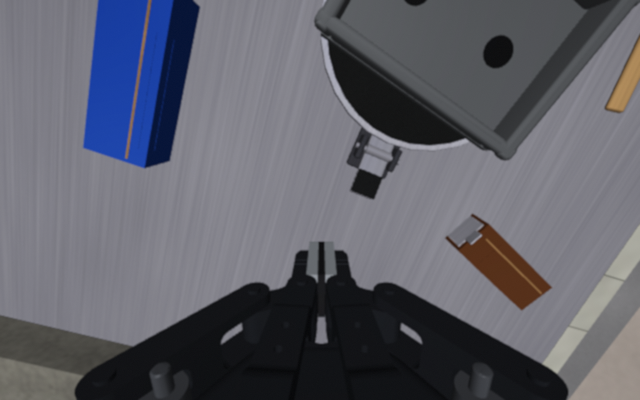

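Call:
apply_moves(
  steps="0 2 13.3 28.4 0 0 -0.004;0 2 13.3 28.4 0 0 -0.004;0 2 13.3 28.4 0 0 -0.004;0 2 13.3 28.4 0 0 -0.004;0 0 0 10 0 0 0;0 0 0 8 0 0 0;0 0 0 7 0 0 0;0 0 0 6 0 0 0",
)

```text
clock: 3.15
ee_pos: [516.5, -266.1, 26.5]
tool_rot: [[-0.313, 0.95, 0.001], [0.95, 0.313, -0.001], [-0.001, 0.001, -1.0]]
ft_force: [0.7, 0.4, 0.4]
grip_width: 0.3
grip_force: 0.0
```

Call:
apply_moves(
  steps="0 0 0 1 0 0 0;0 0 0 0 0 0 0",
)

```text
clock: 3.4
ee_pos: [516.4, -265.7, 25.2]
tool_rot: [[-0.313, 0.95, 0.001], [0.95, 0.313, -0.0], [-0.0, 0.0, -1.0]]
ft_force: [-0.1, -0.1, 0.9]
grip_width: 0.1
grip_force: 0.0
```

Call:
apply_moves(
  steps="0 0 0 2 0 0 0;0 0 0 0 0 0 0",
)

```text
clock: 3.65
ee_pos: [516.3, -265.5, 22.9]
tool_rot: [[-0.314, 0.95, 0.0], [0.95, 0.314, 0.0], [0.0, 0.0, -1.0]]
ft_force: [-0.1, 0.3, -0.7]
grip_width: 0.5
grip_force: 0.0
```

Call:
apply_moves(
  steps="0 0 0 -20 0 0 0;0 0 0 -40 0 0 0;0 0 -30 -45 0 0 0;0 0 -30 -30 0 0 0;0 0 0 0 0 0 0",
)

```text
clock: 4.28
ee_pos: [459.8, -286.2, 161.9]
tool_rot: [[-0.312, 0.95, 0.006], [0.95, 0.312, -0.005], [-0.006, 0.004, -1.0]]
ft_force: [0.3, 0.3, -0.0]
grip_width: 0.1
grip_force: 0.0
```

```bash
python3 - <<'E'
from h import *
d=cap('wrist','w2');s=robot.state();print(s['clock'],s['ee_pos'])
u,v=proj(d,[513.6,-271.8,30]).astype(int);print(u,v)
cs=[]
for n in ('side',):
    e=cap(n,'side2');a,b=proj(e,[513.6,-271.8,30]).astype(int)
    for im in (load('side0')['color'],e['color']): cs.append(cv2.resize(im[b-25:b+25,a-33:a+33],(400,300),interpolation=cv2.INTER_CUBIC))
u=np.clip(u,66,574);v=np.clip(v,50,350)
cs.append(cv2.resize(d['color'][v-50:v+50,u-66:u+66],(400,300)))
cs.append(0*cs[0]);cv2.imwrite('pics/crop2.png',np.vstack([np.hstack(cs[:2]),np.hstack(cs[2:])]))
for z in (41,24): print(z,proj(e,[513.6,-272,z])-[a-33,b-25])
E
```

```text
4.325 [ 459.64800398 -285.02636839  159.48553428]
370 189
41 [33.3919601  23.05127246]
24 [33.04944691 26.57920965]
```

View pics/crop2.png

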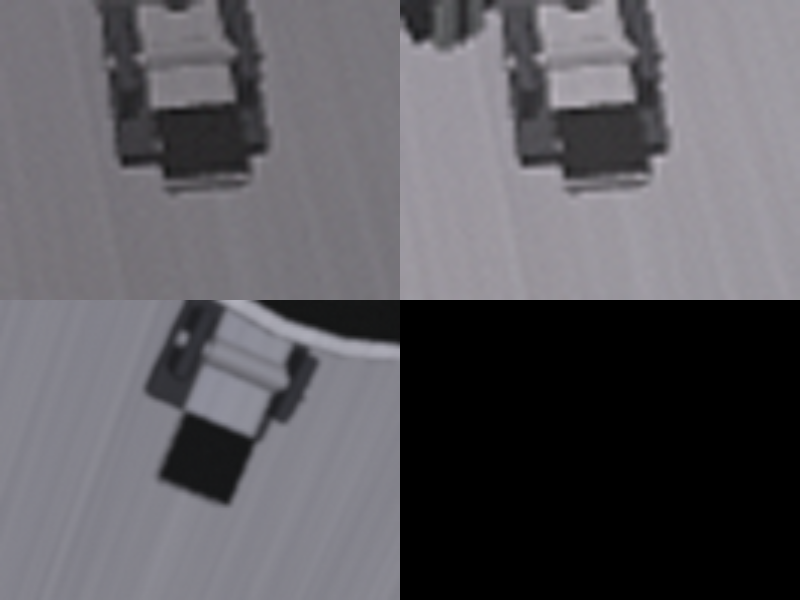

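```bash
python3 - <<'E'
from h import *
d=load('w2');s=robot.state();p=np.array(s['ee_pos']);print(s['clock'],p,proj(d,p))
for z in(41,24):print(ray(d,372.3,191.6,z))
a=load('side0')['color'];b=load('side2')['color'];c=[x[325:360,335:365].astype(float).mean(2) for x in(a,b)]
m=[(x<50) for x in c];print([ (np.argwhere(x).mean(0),x.sum()) for x in m])
print(plan([514,-275,50],down(0.309),4))
E
```

```text
4.375 [ 459.4237991  -284.22017356  157.69267212] [321.61541626 231.77879178]
[ 513.0341905  -271.27732454   41.        ]
[ 517.66868031 -274.64862118   24.        ]
[(array([15.40703518, 15.24120603]), np.int64(199)), (array([15.22222222, 14.14814815]), np.int64(27))]
4 rows d [-2.  13.7 26.9] w [ 0.    -0.     0.002]
[array([ 473., -282.,  131.]), array([ 487., -280.,  104.]), array([ 500., -277.,   77.]), array([ 514., -275.,   50.])]
```

Call:
apply_moves(
  steps="0 -2 13.7 26.9 0 0 0;0 -2 13.7 26.9 0 0 0;0 -2 13.7 26.9 0 0 0;0 -2 13.7 26.9 0 0 0;0 0 0 0 0 0 0;0 0 0 0 0 0 0",
)

```text
clock: 5.12
ee_pos: [513.7, -274.4, 49.9]
tool_rot: [[-0.314, 0.949, -0.001], [0.949, 0.314, 0.001], [0.001, -0.001, -1.0]]
ft_force: [1.0, 0.2, 0.8]
grip_width: -0.2
grip_force: 0.0
```

Call:
apply_moves(
  steps="0 -5 0 6 0 0 0;0 0 0 6 0 0 0;0 0 0 4 0 0 0;0 0 0 0 0 0 0",
)

```text
clock: 5.62
ee_pos: [515.0, -279.3, 33.8]
tool_rot: [[-0.313, 0.95, -0.001], [0.95, 0.313, 0.001], [0.001, -0.001, -1.0]]
ft_force: [0.3, 0.6, 1.0]
grip_width: 0.1
grip_force: 0.0
```

```bash
python3 - <<'E'
from h import *
s=robot.state();print(s['clock'],s['ee_pos'],s['ft_force'])
d=cap('wrist','w3');e=cap('side','side3')
a,b=proj(e,[513.6,-271.8,30]).astype(int)
u,v=proj(d,[513.6,-271.8,30]).astype(int);u=np.clip(u,100,540);v=np.clip(v,75,325)
cv2.imwrite('pics/crop3.png',np.hstack([cv2.resize(e['color'][b-37:b+38,a-50:a+50],(400,300),interpolation=cv2.INTER_CUBIC),cv2.resize(d['color'][v-75:v+75,u-100:u+100],(400,300))]))
E
```

```text
5.625 [ 514.96658399 -279.32177917   33.80889159] [0.31271582 0.64738573 1.04828594]
```

View pics/crop3.png

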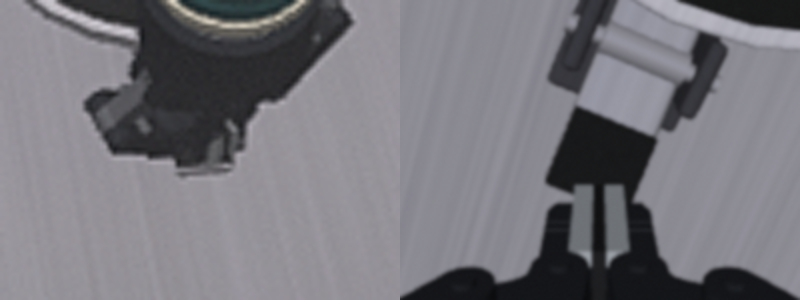

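Call:
apply_moves(
  steps="0 0 0 4 0 0 0;0 0 0 0 0 0 0",
)

```text
clock: 5.98
ee_pos: [515.2, -279.3, 29.9]
tool_rot: [[-0.314, 0.95, -0.001], [0.95, 0.314, 0.001], [0.001, -0.0, -1.0]]
ft_force: [0.2, -0.5, 0.3]
grip_width: -0.1
grip_force: 0.0
```

Call:
apply_moves(
  steps="0 0 0 4 0 0 0;0 0 0 0 0 0 0",
)

```text
clock: 6.22
ee_pos: [515.1, -279.3, 25.7]
tool_rot: [[-0.314, 0.95, -0.001], [0.95, 0.314, 0.001], [0.001, -0.001, -1.0]]
ft_force: [0.9, 0.9, -0.0]
grip_width: 0.1
grip_force: 0.0
```

Call:
apply_moves(
  steps="0 0 0 4 0 0 0;0 0 0 0 0 0 0",
)

```text
clock: 6.48
ee_pos: [515.1, -279.3, 21.8]
tool_rot: [[-0.314, 0.95, -0.001], [0.95, 0.314, 0.001], [0.001, -0.001, -1.0]]
ft_force: [-0.6, -0.4, 0.0]
grip_width: -0.2
grip_force: 0.0
```

```bash
python3 - <<'E'
from h import *
s=robot.state();print(s['clock'],s['ee_pos'],s['ft_force'],s['joint_torque'])
d=cap('wrist','w4');e=cap('side','side4')
a,b=proj(e,[513.6,-271.8,30]).astype(int)
u,v=proj(d,[513.6,-271.8,30]).astype(int);u=np.clip(u,100,540);v=np.clip(v,75,325)
cv2.imwrite('pics/crop4.png',np.hstack([cv2.resize(e['color'][b-37:b+38,a-50:a+50],(400,300),interpolation=cv2.INTER_CUBIC),cv2.resize(d['color'][v-75:v+75,u-100:u+100],(400,300))]))
E
```

```text
6.475 [ 515.1119921  -279.32083041   21.77551272] [-0.58128589 -0.4457653   0.03981216] [-6.51874012e-03 -4.04611480e+01 -2.85956919e+01 -1.07469089e-04
 -2.54578062e-02  8.41854842e-06]
```

View pics/crop4.png

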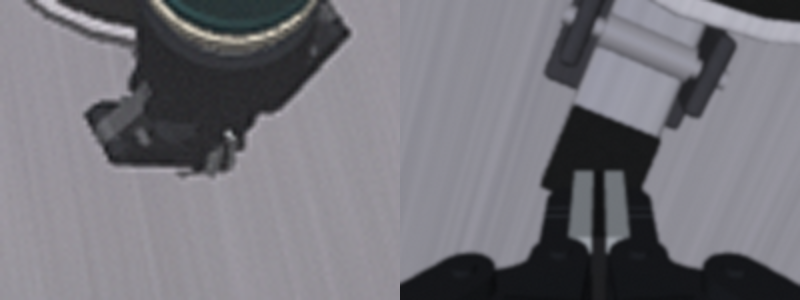

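```bash
python3 - <<'E'
from h import *
s=robot.state();p=np.array(s['ee_pos']);R=np.array(s['tool_rot']).reshape(3,3)
d=load('w4');u,v=proj(d,[513.6,-271.8,30]).astype(int);u=np.clip(u,100,540);v=np.clip(v,75,325)
print(s['clock'],'tip px',u-100+200/2,v-75+170/2,'pedal outer corners',u-100+np.array([543,640])/2-200,v-75+np.array([187,197])/2, 'inner', u-300+np.array([575,660])/2, v-75+np.array([105,138])/2)
for x in(-11,0,11):
  for z in(0,-10,-20): print(x,z,proj(d,p+R@[x,0,z]))
for q in((575,105),(660,138)): 
  for z in (44,30,24): print(q,z,ray(d,u-300+q[0]/2,v-75+q[1]/2,z).round(1))
E
```

```text
6.575 tip px 322.0 241.0 pedal outer corners [293.5 342. ] [249.5 254.5] inner [309.5 352. ] [208.5 225. ]
-11 0 [321.49788993 253.02221276]
-11 -10 [321.5324582  260.52622955]
-11 -20 [321.57106318 268.90652562]
0 0 [321.52377708 237.702291  ]
0 -10 [321.56046479 244.48905313]
0 -20 [321.60152389 252.0844652 ]
11 0 [321.5506231  221.81491261]
11 -10 [321.58956823 227.82379913]
11 -20 [321.6332501  234.56352344]
(575, 105) 44 [ 500.6 -255.7   44. ]
(575, 105) 30 [ 501.4 -260.3   30. ]
(575, 105) 24 [ 501.8 -262.3   24. ]
(660, 138) 44 [ 525.8 -257.5   44. ]
(660, 138) 30 [ 529.2 -262.3   30. ]
(660, 138) 24 [ 530.6 -264.3   24. ]
```

Call:
apply_moves(
  steps="0 0 0 4 0 0 0;0 0 0 4 0 0 0;0 0 0 0 0 0 0",
)

```text
clock: 6.95
ee_pos: [515.6, -279.7, 14.1]
tool_rot: [[-0.313, 0.95, 0.001], [0.95, 0.313, 0.0], [-0.0, 0.0, -1.0]]
ft_force: [0.2, -0.8, 2.2]
grip_width: 0.3
grip_force: 1.0
```

Call:
apply_moves(
  steps="0 0 0 4 0 0 0;0 0 0 2 0 0 0;0 0 0 0 0 0 0",
)

```text
clock: 7.32
ee_pos: [514.8, -278.7, 7.2]
tool_rot: [[-0.314, 0.95, -0.002], [0.949, 0.314, 0.002], [0.002, -0.001, -1.0]]
ft_force: [0.2, 0.3, -0.3]
grip_width: 0.2
grip_force: 0.0
```

```bash
python3 - <<'E'
from h import *
cap('side','side5');cap('wrist','w5')
for n in('side0','side2','side4','side5'): print(n,load(n)['color'][340:356,345:360].mean((1,2)).astype(int), load(n)['color'][347:356,340:345].mean((1,2)).astype(int))
for n in('w3','w4','w5'):
    d=load(n);u,v=proj(d,[513.6,-271.8,38]).astype(int);g=d['color'][:,:,1].astype(int);print(n,u,v);print(g[v-22:v+14:2,u-40:u+40:4])
E
```

```text
side0 [ 43  44  44  41  42  45  42  48  80  88  92 121 121 120 120 119] [122 118 119 117 118 118 117 119 118]
side2 [ 58  58  58  55  56  61  57  63 105 115 120 156 156 155 155 155] [158 153 153 151 153 152 152 152 152]
side4 [ 62  58  51  51  55  61  62  61  68  94 114 148 152 149 149 149] [ 37  77 159 149 147 147 147 148 147]
side5 [ 45  47  48  56  58  50  53  56  64  68  68  64  63  72 108 146] [ 46  44  42  41  79 143 145 146 147]
w3 322 228
[[135 136 133 137 137 138 120  25  25  33 100 149 152 153 149 149 151 147
   82  55]
 [135 139 133 138 138 138 105  24  26  24  25  81 149 152 148 149 151 144
   62  55]
 [133 139 135 138 137 139  61  25  23  24  24  23  78 139 149 151 151 138
   54  53]
 [132 138 137 137 137 139  34  25  24  24  24  23  22  52 122 152 149 125
   50  54]
 [133 137 136 137 137 136  26  25  25  25  25  25  23  24  34 114 147 111
  109 100]
 [134 135 137 137 138 122  24  25  24  24  25  25  25  24  25  26  96 113
  140 140]
 [136 134 137 138 139  97  25  23  24  25  25  25  26  24  25  25  23  96
  139 140]
 [138 134 138 138 139  62  25  23  25  25  25  25  26 
[... 3265 characters left out ...]
 143 145
  147 147]
 [144 145 143  21  23  23  22 119 121  85  18 122 121  59  23  33 148 145
  147 147]
 [144 145 145  48  23  23  23 119 121  84  17 121 121  71  23  84 147 145
  147 147]
 [143 145 147 136  64  23  22 122 121  72  17 120 121  84  23  72 146 146
  146 145]
 [143 144 146 144  58  22  24 121 121  69  17 119 121  88  22  23 129 146
  147 144]
 [143 143 146 139  23  24  25 121 121  68  18 120 121  93  23  22  65 147
  147 145]
 [144 144 144 126  22  24  28 121 120  69  17 120 120  97  21  23  35 148
  147 146]
 [145 146 143 115  24  25  35 121 121  69  18 119 120 105  25  24  29 148
  146 147]
 [146 147 142 108  31  32  43 120 120  63  17 119 121 112  30  31  31 148
  145 148]]
```

Call:
apply_moves(
  steps="0 0 0 -10 0 0 0;0 0 0 -30 0 0 0;0 0 -30 -45 0 0 0;0 0 -40 -40 0 0 0;0 -30 -40 -20 0 0 0;0 0 0 0 0 0 0",
)

```text
clock: 8.18
ee_pos: [419.8, -345.9, 157.3]
tool_rot: [[-0.309, 0.951, 0.005], [0.951, 0.309, -0.006], [-0.007, 0.003, -1.0]]
ft_force: [0.6, 0.0, 0.7]
grip_width: -0.2
grip_force: 0.0
```

```bash
python3 - <<'E'
from h import *
cap('side','side6');s=robot.state();print(s['clock'],s['ee_pos'])
for n in('side0','side2','side6'): print(n,load(n)['color'][330:358,350:355].mean((1,2)).astype(int))
E
```

```text
8.225 [ 420.20247212 -343.92783803  155.40277779]
side0 [127 125 124 124 127 124  72  34  41  42  40  42  43  41  42  42  39  47
  81  82  90 125 121 120 119 119 118 119]
side2 [163 161 160 161 164 160  95  47  53  56  55  55  56  56  56  55  53  63
 105 107 117 161 155 154 154 154 154 153]
side6 [103 150 145 145 145 144 144 146 149 134  39  46  49  50  48  50  51  50
  49  50  49  49  46  57 111 159 151 150]
```

```bash
python3 - <<'E'
from h import *
d=load('w1');print(d['K'],(-d['R'].T@d['t']).round(1),d['R'].round(3))
a,b=(318,22),(505,158)
for z in(70,80,96,110):
    p,q=ray(d,*a,z),ray(d,*b,z);print(z,p.round(1),q.round(1),np.linalg.norm(p-q))
c=robot.capture('wrist');print(np.array(c['hand_eye']).round(3))
E
```

```text
(277.14354002893134, 277.14354002893134, 321.0049983598623, 203.05865679423948) [ 445.2 -220.1  334.8] [[ 0.955  0.298  0.001]
 [ 0.284 -0.912  0.296]
 [ 0.089 -0.283 -0.955]]
70 [ 420.5 -148.6   70. ] [ 623.9 -203.4   70. ] 210.5842716170706
80 [ 421.5 -151.3   80. ] [ 617.1 -204.    80. ] 202.63301677368443
96 [ 423.  -155.6   96. ] [ 606.3 -205.    96. ] 189.91100902426672
110 [ 424.3 -159.4  110. ] [ 596.9 -205.9  110. ] 178.77925224352614
[[ 1.00000e-03 -9.55000e-01 -2.97000e-01  7.45130e+01]
 [ 1.00000e+00  1.00000e-03  1.00000e-03 -3.61000e-01]
 [-1.00000e-03 -2.97000e-01  9.55000e-01 -1.65033e+02]
 [ 0.00000e+00  0.00000e+00  0.00000e+00  1.00000e+00]]
```

```bash
python3 - <<'E'
from h import *
print(plan([599,130,100],down(0.309),10))
E
```

```text
10 rows d [39.4 31.6  5.4] w [0.    0.    0.001]
[array([ 438., -295.,  149.]), array([ 456., -248.,  143.]), array([ 474., -201.,  138.]), array([ 491., -153.,  132.]), array([ 509., -106.,  127.]), array([527., -59., 122.]), array([545., -12., 116.]), array([563.,  36., 111.]), array([581.,  83., 105.]), array([599., 130., 100.])]
```

Call:
apply_moves(
  steps="0 39.4 31.6 0 0 0 0;0 39.4 31.6 0 0 0 0;0 39.4 31.6 0 0 0 0;0 39.4 31.6 0 0 0 0;0 39.4 31.6 0 0 0 0;0 39.4 31.6 0 0 0 0;0 39.4 31.6 0 0 0 0;0 39.4 31.6 20 0 0 0",
)

```text
clock: 9.28
ee_pos: [562.8, 39.3, 134.1]
tool_rot: [[-0.316, 0.949, 0.003], [0.949, 0.316, 0.0], [-0.001, 0.003, -1.0]]
ft_force: [0.7, -0.2, 0.3]
grip_width: -0.2
grip_force: 0.0
```

Call:
apply_moves(
  steps="0 39.4 31.6 20 0 0 0;0 39.4 31.6 20 0 0 0;0 0 0 15 0 0 0;0 0 0 15 0 0 0;0 0 0 5 0 0 0;0 0 0 0 0 0 0;0 0 0 0 0 0 0",
)

```text
clock: 10.15
ee_pos: [597.5, 130.0, 59.5]
tool_rot: [[-0.312, 0.95, 0.002], [0.95, 0.312, 0.0], [-0.0, 0.002, -1.0]]
ft_force: [-0.1, -0.1, 0.0]
grip_width: 0.1
grip_force: 0.0
```

```bash
python3 - <<'E'
from h import *
s=robot.state();print(s['clock'],s['ee_pos'])
d=cap('wrist','w7');e=cap('side','side7');cv2.imwrite('pics/c7.png',np.hstack([cv2.resize(d['color'][130:330,187:454],(400,300)),cv2.resize(e['color'][120:220,280:413],(400,300),interpolation=cv2.INTER_CUBIC)]))
p=np.array(s['ee_pos']);print(proj(e,p),proj(d,p))
E
```

```text
10.15 [597.49010343 130.01755936  59.47760563]
[348.87638211 179.63063813] [321.22021081 237.16105361]
```

View pics/c7.png

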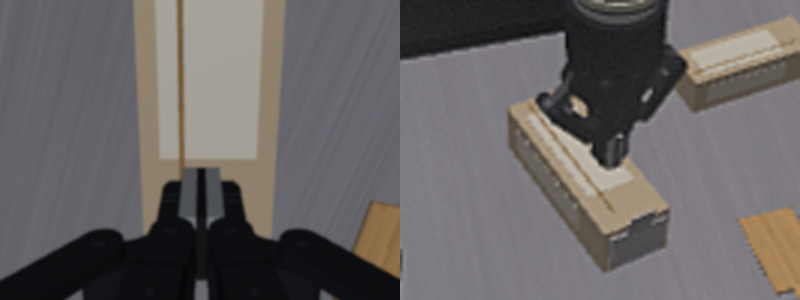

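Call:
apply_moves(
  steps="0 0 0 10 0 0 0;0 0 0 10 0 0 0;0 0 0 5 0 0 0;0 0 0 3 0 0 0;0 0 0 0 0 0 0",
)

```text
clock: 10.88
ee_pos: [596.7, 130.7, 30.0]
tool_rot: [[-0.314, 0.95, -0.001], [0.95, 0.314, -0.0], [0.0, -0.001, -1.0]]
ft_force: [0.4, -0.4, 0.4]
grip_width: -0.2
grip_force: 0.0
```

Call:
apply_moves(
  steps="0 0 0 3 0 0 0;0 0 0 0 0 0 0",
)

```text
clock: 11.12
ee_pos: [597.2, 130.8, 27.7]
tool_rot: [[-0.314, 0.95, 0.001], [0.95, 0.314, 0.0], [-0.0, 0.001, -1.0]]
ft_force: [0.6, 0.6, 0.5]
grip_width: 0.0
grip_force: 0.4
```

Call:
apply_moves(
  steps="0 0 0 3 0 0 0;0 0 0 0 0 0 0",
)

```text
clock: 11.38
ee_pos: [597.3, 130.8, 27.7]
tool_rot: [[-0.314, 0.95, 0.002], [0.95, 0.314, 0.0], [-0.0, 0.002, -1.0]]
ft_force: [-5.5, -0.3, 10.7]
grip_width: -0.1
grip_force: 5.9
```

Call:
apply_moves(
  steps="0 0 2 -9 0 0 0;0 -15 0 0 0 0 0;0 -15 0 0 0 0 0;0 -10 0 0 0 0 0;0 -10 0 0 0 0 0;0 -10 0 0 0 0 0;0 -6 0 5 0 0 0;0 -6 0 5 0 0 0",
)

```text
clock: 12.38
ee_pos: [621.5, 62.7, 23.0]
tool_rot: [[-0.314, 0.95, 0.0], [0.95, 0.314, 0.0], [0.0, 0.0, -1.0]]
ft_force: [-0.6, 0.5, 0.7]
grip_width: -0.1
grip_force: 0.2
```

Call:
apply_moves(
  steps="0 -5 0 6 0 0 0;0 -5 0 7 0 0 0;0 -4 0 7 0 0 0;0 -4 0 7 0 0 0;0 -3 0 5 0 0 0;0 -2 0 4 0 0 0;0 0 0 0 0 0 0",
)

```text
clock: 13.25
ee_pos: [628.3, 41.0, -13.1]
tool_rot: [[-0.314, 0.95, -0.001], [0.95, 0.314, 0.0], [0.0, -0.001, -1.0]]
ft_force: [-0.3, 0.9, 0.3]
grip_width: -0.1
grip_force: 0.0
```

```bash
python3 - <<'E'
from h import *
s=robot.state();print(s['clock'],s['ee_pos'],s['ft_force'])
d=cap('wrist','w8');e=cap('side','side8');cv2.imwrite('pics/c8.png',np.hstack([cv2.resize(d['color'][130:330,187:454],(400,300)),cv2.resize(e['color'][130:230,290:423],(400,300),interpolation=cv2.INTER_CUBIC)]))
E
```

```text
13.25 [628.3463496   41.01498519 -13.13592541] [-0.27324483  0.9277744   0.31785663]
```

View pics/c8.png

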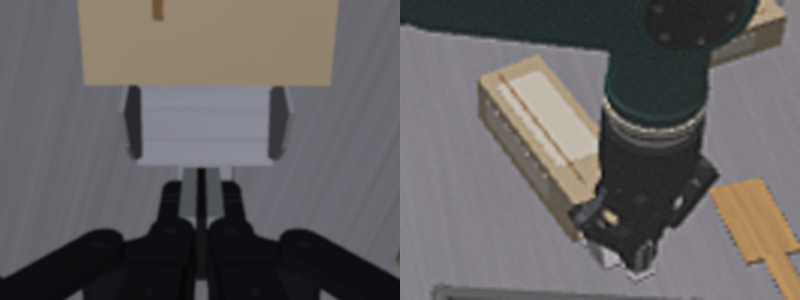

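The image shows the spout swung out, its chute in front of the carton end, with the fingers over the tab. I press it to the stop.

Call:
apply_moves(
  steps="0 2 0 2 0 0 0;0 0 0 2 0 0 0;0 0 0 0 0 0 0;0 0 0 0 0 0 0",
)

```text
clock: 13.85
ee_pos: [628.5, 43.0, -16.0]
tool_rot: [[-0.314, 0.95, 0.001], [0.95, 0.314, -0.0], [-0.001, 0.001, -1.0]]
ft_force: [-0.4, -0.5, 3.0]
grip_width: 0.1
grip_force: 2.0
```

```bash
python3 - <<'E'
from h import *
d=load('w8')
for z in(50,40,60):
    a,b=ray(d,243.7,186.7,z),ray(d,409,186.7,z);print(z,((a+b)/2).round(1),np.linalg.norm(a-b).round(1),np.arctan2(*(b-a)[1::-1]).round(3))
o=(-d['R'].T@d['t']);print(o)
E
```

```text
50 [614.6  88.4  50. ] 62.5 0.32
40 [615.6  86.1  40. ] 68.6 0.32
60 [613.7  90.7  60. ] 56.4 0.32
[604.75005752 111.65184038 151.91912981]
```

Call:
apply_moves(
  steps="0 0 0 -30 0 0 0;0 0 0 -45 0 0 0;85 20 0 -20 0 0 0;85 25 0 0 0 0 0;85 30 0 0 0 0 0;85 0 0 0 0 0 0;85 0 0 0 0 0 0;85 0 0 0 0 0 0",
)

```text
clock: 14.85
ee_pos: [604.3, 113.8, 77.9]
tool_rot: [[-0.313, 0.95, -0.001], [0.95, 0.313, -0.0], [0.0, -0.001, -1.0]]
ft_force: [-0.2, 0.1, -1.2]
grip_width: 85.0
grip_force: 0.0
```

```bash
python3 - <<'E'
from h import *
s=robot.state();print(s['clock'],s['ee_pos'])
d=cap('wrist','w9');e=cap('top','top9')
g=cv2.cvtColor(d['color'],cv2.COLOR_BGR2HSV)
m=((g[...,1]>40)&(g[...,0]<35)&(g[...,2]>90)).astype(np.uint8)
A=np.vstack([cv2.resize(d['color'],(480,300)),cv2.resize(cv2.cvtColor(m*255,cv2.COLOR_GRAY2BGR),(480,300))])
B=cv2.resize(e['color'][110:260,240:400],(320,300),interpolation=cv2.INTER_CUBIC);C=cv2.resize(load('side0')['color'][0:10,0:10],(320,300))*0
cv2.imwrite('pics/c9.png',np.hstack([A,np.vstack([B,C])]))
h=cv2.cvtColor(e['color'],cv2.COLOR_BGR2HSV)[130:200,250:335];mm=((h[...,1]>35)&(h[...,0]<35)&(h[...,2]>80)).astype(np.uint8);print(mm.sum())
cs,_=cv2.findContours(mm,0,2);c=max(cs,key=cv2.contourArea);print(cv2.minAreaRect(c))
E
```

```text
14.85 [604.34349537 113.820354    77.85729072]
362
((16.867923736572266, 39.03773498535156), (22.527128219604492, 10.714122772216797), 74.05460357666016)
```

Call:
apply_moves(
  steps="85 30 1.8 0 0 0 0;85 27.5 0 0 0 0 0;85 0 0 25 0 0 0;85 0 0 25 0 0 0;85 0 0 25 0 0 0;85 0 0 15 0 0 0;85 0 0 8 0 0 0;85 0 0 0 0 0 0",
)

```text
clock: 15.95
ee_pos: [588.1, 169.3, -19.8]
tool_rot: [[-0.313, 0.95, -0.0], [0.95, 0.313, 0.0], [0.0, -0.0, -1.0]]
ft_force: [0.1, 0.1, 0.9]
grip_width: 85.1
grip_force: 0.0
```

Call:
apply_moves(
  steps="50 0 0 0 0 0 0;50 0 0 0 0 0 0;50 0 0 0 0 0 0;50 0 0 0 0 0 0;50 0 0 0 0 0 0;50 0 0 0 0 0 0",
  force=40,
)

```text
clock: 16.7
ee_pos: [589.0, 169.5, -18.3]
tool_rot: [[-0.314, 0.95, 0.002], [0.95, 0.314, 0.0], [-0.0, 0.002, -1.0]]
ft_force: [0.2, -0.7, 4.8]
grip_width: 61.8
grip_force: 44.9
```

Call:
apply_moves(
  steps="50 0 0 -8 0 0 0;50 0 0 -15 0 0 0;50 0 0 -25 0 0 0;50 0 0 -30 0 0 0;50 0 0 -30 0 0 0;50 0 0 -30 0 0 0;50 0 0 -25 0 0 0;50 0 0 -10 0 0 0",
)

```text
clock: 17.7
ee_pos: [588.8, 169.7, 155.8]
tool_rot: [[-0.314, 0.949, 0.003], [0.949, 0.314, 0.001], [-0.0, 0.004, -1.0]]
ft_force: [0.2, 0.7, -3.8]
grip_width: 61.7
grip_force: 44.3
```

```bash
cat >> h.py <<'E'
PHI=-0.205; POT=np.array([533,-113.8])
def pour(th,ex,ez):
    r=np.array([np.cos(PHI),np.sin(PHI),0]);u=np.array([0,0,1.])
    x=np.cos(th)*r+np.sin(th)*u; z=np.sin(th)*r-np.cos(th)*u; R=np.c_[x,np.cross(z,x),z]
    e=np.r_[POT+ex*r[:2],ez]; return e-R@[-149,0,-23],R
E
python3 - <<'E'
from h import *
s=robot.state();print(s['clock'],s['ee_pos'],s['grip_width'],s['grip_force'])
p,R=pour(0,15,150);print(p);print(plan(p,R,16))
E
```

```text
17.7 [588.78778728 169.67997303 155.77706165] 61.70973928108536 44.332884550094604
[ 693.56600146 -147.18501422  127.        ]
16 rows d [-14.   21.    1.8] w [ 0.    -0.     0.131]
[array([613., 163., 154.]), array([636., 153., 152.]), array([658., 140., 150.]), array([678., 125., 149.]), array([696., 107., 147.]), array([711.,  87., 145.]), array([723.,  65., 143.]), array([733.,  41., 142.]), array([739.,  17., 140.]), array([742.,  -8., 138.]), array([742., -33., 136.]), array([738., -58., 134.]), array([732., -82., 132.]), array([ 722., -106.,  131.]), array([ 709., -127.,  129.]), array([ 694., -147.,  127.])]
```

Call:
apply_moves(
  steps="50 -14 21 1.8 0 0 0.131;50 -14 21 1.8 0 0 0.131;50 -14 21 1.8 0 0 0.131;50 -14 21 1.8 0 0 0.131;50 -14 21 1.8 0 0 0.131;50 -14 21 1.8 0 0 0.131;50 -14 21 1.8 0 0 0.131;50 -14 21 1.8 0 0 0.131",
)

```text
clock: 18.7
ee_pos: [731.9, 40.6, 137.0]
tool_rot: [[0.669, 0.743, -0.003], [0.743, -0.669, 0.0], [-0.002, -0.002, -1.0]]
ft_force: [-0.3, 0.8, -3.1]
grip_width: 61.7
grip_force: 44.5
```

Call:
apply_moves(
  steps="50 -14 21 1.8 0 0 0.131;50 -14 21 1.8 0 0 0.131;50 -14 21 1.8 0 0 0.131;50 -14 21 1.8 0 0 0.131;50 -14 21 1.8 0 0 0.131;50 -14 21 1.8 0 0 0.131;50 -14 21 1.8 0 0 0.131;50 -14 21 1.8 0 0 0.131",
)

```text
clock: 19.7
ee_pos: [691.9, -148.4, 122.7]
tool_rot: [[0.978, -0.209, -0.003], [-0.209, -0.978, 0.001], [-0.003, -0.0, -1.0]]
ft_force: [-0.2, -0.2, -1.8]
grip_width: 61.8
grip_force: 44.5
```

Call:
apply_moves(
  steps="50 0 0 0 0 0 0;50 0 0 0 0 0 0",
)

```text
clock: 19.95
ee_pos: [692.9, -147.2, 123.8]
tool_rot: [[0.979, -0.204, -0.001], [-0.204, -0.979, 0.001], [-0.001, -0.001, -1.0]]
ft_force: [0.6, 0.2, -4.0]
grip_width: 61.2
grip_force: 44.6
```

```bash
python3 - <<'E'
from h import *
s=robot.state();print(s['clock'],s['ee_pos'],s['joint_positions'])
R0=p0=None
for th,n,ex,ez in((0.5,8,15,118),(0.8,8,12,115),(1.05,8,10,112)):
    p,R=pour(th,ex,ez);print(th,p.round(0));a=plan(p,R,n,p0,R0);print(a[n//2]);p0,R0=p,R
e=load('top9')
for n in('top','side'):
    d=cap(n,n+'10');
p,R=pour(0,15,150);
E
```

```text
19.95 [ 692.88260058 -147.19452705  123.75217972] [-2.89741885e-01  4.69755217e-01  1.06378158e+00  8.67071745e-04
  1.60919756e+00  1.48608672e+00]
0.5 [ 687. -146.  169.]
8 rows d [ 0.4 -0.  -5.8] w [-0.     0.063 -0.   ]
[ 692. -147.  153.]
0.8 [ 663. -141.  206.]
8 rows d [ 0.2  0.  -5.5] w [-0.     0.038  0.   ]
[ 673. -143.  193.]
1.05 [ 635. -135.  230.]
8 rows d [ 0.2 -0.  -4.6] w [-0.     0.031 -0.   ]
[ 646. -137.  222.]
```

Call:
apply_moves(
  steps="50 0.4 0 -5.8 0 0.063 0;50 0.4 0 -5.8 0 0.063 0;50 0.4 0 -5.8 0 0.063 0;50 0.4 0 -5.8 0 0.063 0;50 0.4 0 -5.8 0 0.063 0;50 0.4 0 -5.8 0 0.063 0;50 0.4 0 -5.8 0 0.063 0;50 0.4 0 -5.8 0 0.063 0",
)

```text
clock: 21.05
ee_pos: [686.0, -145.1, 170.1]
tool_rot: [[0.857, -0.203, 0.474], [-0.178, -0.979, -0.098], [0.484, -0.0, -0.875]]
ft_force: [0.0, -1.0, -2.9]
grip_width: 61.6
grip_force: 44.6
```

Call:
apply_moves(
  steps="50 0 0 0 0 0 0;50 0 0 0 0 0 0;50 0.2 0 -5.5 0 0.038 0;50 0.2 0 -5.5 0 0.038 0;50 0.2 0 -5.5 0 0.038 0;50 0.2 0 -5.5 0 0.038 0;50 0 0 0 0 0 0;50 0 0 0 0 0 0",
)

```text
clock: 22.05
ee_pos: [676.0, -144.2, 189.4]
tool_rot: [[0.776, -0.205, 0.597], [-0.162, -0.979, -0.125], [0.61, -0.0, -0.793]]
ft_force: [-0.1, 0.2, -1.6]
grip_width: 61.6
grip_force: 44.9
```

Call:
apply_moves(
  steps="50 0.2 0 -5.5 0 0.038 0;50 0.2 0 -5.5 0 0.038 0;50 0.2 0 -5.5 0 0.038 0;50 0.2 0 -5.5 0 0.038 0;50 0 0 0 0 0 0;50 0 0 0 0 0 0;50 0 0 0 0 0 0;50 0 0 0 0 0 0",
)

```text
clock: 23.05
ee_pos: [662.2, -141.3, 206.3]
tool_rot: [[0.676, -0.205, 0.708], [-0.142, -0.979, -0.148], [0.723, -0.0, -0.691]]
ft_force: [0.4, 1.0, -2.1]
grip_width: 61.7
grip_force: 45.0
```

Call:
apply_moves(
  steps="50 0.2 0 -4.6 0 0.031 0;50 0.2 0 -4.6 0 0.031 0;50 0.2 0 -4.6 0 0.031 0;50 0.2 0 -4.6 0 0.031 0;50 0.2 0 -4.6 0 0.031 0;50 0.2 0 -4.6 0 0.031 0;50 0.2 0 -4.6 0 0.031 0;50 0.2 0 -4.6 0 0.031 0",
)

```text
clock: 24.05
ee_pos: [634.0, -135.5, 230.0]
tool_rot: [[0.48, -0.205, 0.853], [-0.101, -0.979, -0.179], [0.871, 0.0, -0.491]]
ft_force: [-0.0, 0.4, -2.4]
grip_width: 61.6
grip_force: 45.0
```

Call:
apply_moves(
  steps="50 0 0 0 0 0 0;50 0 0 0 0 0 0;50 0 0 0 0 0 0;50 0 0 0 0 0 0",
)

```text
clock: 24.55
ee_pos: [634.5, -135.6, 230.1]
tool_rot: [[0.482, -0.205, 0.852], [-0.101, -0.979, -0.178], [0.871, 0.0, -0.492]]
ft_force: [-0.8, 0.7, -1.8]
grip_width: 61.3
grip_force: 45.0
```

Call:
apply_moves(
  steps="50 0 0 -3 0 0.05 0;50 0 0 -3 0 0.05 0;50 6 0 0 0 0 0;50 -6 0 0 0 0 0;50 6 0 0 0 0 0;50 -6 0 0 0 0 0;50 0 0 0 0 0 0;50 0 0 0 0 0 0",
)

```text
clock: 25.55
ee_pos: [629.0, -134.4, 232.3]
tool_rot: [[0.395, -0.205, 0.896], [-0.083, -0.979, -0.187], [0.915, -0.0, -0.403]]
ft_force: [0.5, -0.6, -0.9]
grip_width: 61.3
grip_force: 45.1
```

```bash
python3 - <<'E'
from h import *
f=[]
for i in range(10): f.append(robot.state()['ft_force']); 
s=robot.state();print(s['clock'],np.mean(f,0))
w=cap('wrist','w11');t=cap('top','top11');e=cap('side','side11')
A=cv2.resize(w['color'],(400,250));B=cv2.resize(t['color'][120:240,340:472],(330,300),interpolation=cv2.INTER_CUBIC);C=cv2.resize(e['color'][205:330,270:420],(360,300),interpolation=cv2.INTER_CUBIC)
A=cv2.resize(w['color'],(690,290))
cv2.imwrite('pics/c11.png',np.vstack([np.hstack([B,C]),A]))
E
```

```text
25.55 [ 0.48978541 -0.57701097 -0.85223381]
```

View pics/c11.png

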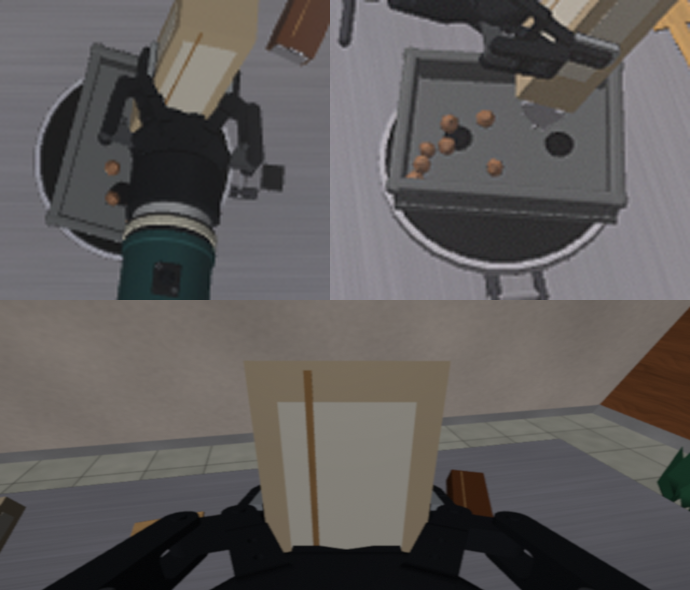

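All seven lumps are visible in the pot: side crop (485,118), (450,122), (446,146), (428,149), (421,163), (414,176) and (495,167). The carton is empty, so I carry it back.

```bash
python3 - <<'E'
from h import *
s=robot.state()
p,R=pour(0,15,165);print(plan(p,R,8))
r=R;p0=p
print(plan([588,169,150],down(0.32),16,p,R))
E
```

```text
8 rows d [-0.4 -0.1 14.8] w [ 0.    -0.145 -0.   ]
[array([ 642., -137.,  226.]), array([ 654., -140.,  218.]), array([ 665., -142.,  208.]), array([ 675., -144.,  197.]), array([ 682., -145.,  185.]), array([ 688., -146.,  171.]), array([ 692., -147.,  157.]), array([ 694., -147.,  142.])]
16 rows d [ 11.1 -22.6  -0.5] w [-0.    -0.    -0.131]
[array([ 709., -127.,  142.]), array([ 722., -106.,  143.]), array([731., -82., 144.]), array([738., -58., 144.]), array([742., -33., 144.]), array([742.,  -8., 145.]), array([739.,  17., 146.]), array([732.,  41., 146.]), array([723.,  65., 146.]), array([710.,  87., 147.]), array([695., 107., 148.]), array([677., 125., 148.]), array([657., 140., 148.]), array([636., 153., 149.]), array([612., 162., 150.]), array([588., 169., 150.])]
```

Call:
apply_moves(
  steps="50 -0.4 0 14.8 0 -0.145 0;50 -0.4 0 14.8 0 -0.145 0;50 -0.4 0 14.8 0 -0.145 0;50 -0.4 0 14.8 0 -0.145 0;50 -0.4 0 14.8 0 -0.145 0;50 -0.4 0 14.8 0 -0.145 0;50 -0.4 0 14.8 0 -0.145 0;50 -0.4 0 14.8 0 -0.145 0",
)

```text
clock: 26.7
ee_pos: [696.1, -143.8, 145.8]
tool_rot: [[0.98, -0.195, 0.03], [-0.195, -0.981, -0.002], [0.03, -0.004, -1.0]]
ft_force: [-0.1, -0.2, -2.4]
grip_width: 61.8
grip_force: 44.9
```

Call:
apply_moves(
  steps="50 11.1 -22.6 -0.5 0 0 -0.131;50 11.1 -22.6 -0.5 0 0 -0.131;50 11.1 -22.6 -0.5 0 0 -0.131;50 11.1 -22.6 -0.5 0 0 -0.131;50 11.1 -22.6 -0.5 0 0 -0.131;50 11.1 -22.6 -0.5 0 0 -0.131;50 11.1 -22.6 -0.5 0 0 -0.131;50 11.1 -22.6 -0.5 0 0 -0.131",
)

```text
clock: 27.7
ee_pos: [732.5, 46.3, 149.4]
tool_rot: [[0.655, 0.755, 0.032], [0.756, -0.655, -0.002], [0.02, 0.025, -0.999]]
ft_force: [0.7, 0.3, -2.4]
grip_width: 61.9
grip_force: 44.9
```

Call:
apply_moves(
  steps="50 11.1 -22.6 -0.5 0 0 -0.131;50 11.1 -22.6 -0.5 0 0 -0.131;50 11.1 -22.6 -0.5 0 0 -0.131;50 11.1 -22.6 -0.5 0 0 -0.131;50 11.1 -22.6 -0.5 0 0 -0.131;50 11.1 -22.6 -0.5 0 0 -0.131;50 11.1 -22.6 -0.5 0 0 -0.131;50 11.1 -22.6 -0.5 0 0 -0.131",
)

```text
clock: 28.7
ee_pos: [586.6, 172.6, 149.2]
tool_rot: [[-0.328, 0.944, 0.032], [0.945, 0.328, -0.001], [-0.012, 0.03, -0.999]]
ft_force: [-0.1, -0.0, -2.6]
grip_width: 61.5
grip_force: 44.9
```

Call:
apply_moves(
  steps="50 0 0 0 0 0 0;50 0 0 0 0 0 0;50 0 0 0 0 0 0",
)

```text
clock: 29.08
ee_pos: [587.5, 171.5, 149.1]
tool_rot: [[-0.322, 0.946, 0.031], [0.947, 0.322, -0.002], [-0.012, 0.029, -1.0]]
ft_force: [0.4, 0.0, -2.3]
grip_width: 61.4
grip_force: 44.9
```

```bash
python3 - <<'E'
from h import *
s=robot.state();print(s['clock'],s['ee_pos'],s['tool_rot'])
p=np.array(s['ee_pos']);print(plan([588,169,10],down(0.32),8))
# wrist camera: carton tilt seen? bottom clearance via side image: project expected carton corners
E
```

```text
29.075 [587.45975604 171.46307313 149.05145543] [[-0.3219985   0.94622074  0.03135712]
 [ 0.94666192  0.32222109 -0.00218641]
 [-0.01217275  0.02898057 -0.99950585]]
8 rows d [-0.2 -0.3 17.4] w [0.004 0.002 0.001]
[array([588., 171., 132.]), array([588., 171., 114.]), array([588., 171.,  97.]), array([588., 170.,  80.]), array([588., 170.,  62.]), array([588., 170.,  45.]), array([588., 169.,  27.]), array([588., 169.,  10.])]
```

Call:
apply_moves(
  steps="50 -0.2 -0.3 17.4 0.004 0.002 0.001;50 -0.2 -0.3 17.4 0.004 0.002 0.001;50 -0.2 -0.3 17.4 0.004 0.002 0.001;50 -0.2 -0.3 17.4 0.004 0.002 0.001;50 -0.2 -0.3 17.4 0.004 0.002 0.001;50 -0.2 -0.3 17.4 0.004 0.002 0.001;50 -0.2 -0.3 17.4 0.004 0.002 0.001;50 -0.2 -0.3 17.4 0.004 0.002 0.001",
)

```text
clock: 30.08
ee_pos: [586.9, 169.5, 8.8]
tool_rot: [[-0.316, 0.949, -0.005], [0.949, 0.316, 0.003], [0.004, -0.004, -1.0]]
ft_force: [-0.4, -0.0, -2.7]
grip_width: 61.3
grip_force: 44.9
```

Call:
apply_moves(
  steps="50 0 0 6 0 0 0;50 0 0 6 0 0 0;50 0 0 5 0 0 0;50 0 0 3 0 0 0;50 0 0 2 0 0 0;50 0 0 2 0 0 0;50 0 0 0 0 0 0;50 0 0 0 0 0 0",
)

```text
clock: 31.08
ee_pos: [586.8, 169.6, -13.9]
tool_rot: [[-0.316, 0.949, -0.005], [0.949, 0.316, 0.003], [0.004, -0.003, -1.0]]
ft_force: [0.4, 0.1, -1.8]
grip_width: 61.5
grip_force: 44.9
```

Call:
apply_moves(
  steps="50 0 0 2 0 0 0;50 0 0 0 0 0 0;50 0 0 1 0 0 0;50 0 0 0 0 0 0",
)

```text
clock: 31.58
ee_pos: [586.8, 169.6, -17.0]
tool_rot: [[-0.316, 0.949, -0.005], [0.949, 0.316, 0.003], [0.004, -0.004, -1.0]]
ft_force: [0.1, -0.0, -1.5]
grip_width: 61.6
grip_force: 44.9
```

Call:
apply_moves(
  steps="50 0 0 1 0 0 0;50 0 0 0 0 0 0;50 0 0 0 0 0 0",
)

```text
clock: 31.95
ee_pos: [586.8, 169.7, -17.8]
tool_rot: [[-0.316, 0.949, -0.004], [0.949, 0.316, 0.003], [0.004, -0.003, -1.0]]
ft_force: [-0.3, 0.4, -1.1]
grip_width: 61.8
grip_force: 45.0
```

Call:
apply_moves(
  steps="50 0 0 1 0 0 0;50 0 0 0 0 0 0;50 0 0 1 0 0 0;50 0 0 0 0 0 0;50 0 0 0 0 0 0",
)

```text
clock: 32.58
ee_pos: [586.9, 169.7, -18.2]
tool_rot: [[-0.316, 0.949, -0.004], [0.949, 0.316, 0.003], [0.004, -0.003, -1.0]]
ft_force: [-5.1, -0.3, 9.6]
grip_width: 61.9
grip_force: 46.0
```

On the table. I release slowly and rise.

Call:
apply_moves(
  steps="63 0 0 -1 0 0 0;66 0 0 0 0 0 0;70 0 0 0 0 0 0;78 0 0 0 0 0 0;85 0 0 0 0 0 0;85 0 0 0 0 0 0;85 0 0 0 0 0 0",
)

```text
clock: 33.45
ee_pos: [586.7, 169.6, -19.1]
tool_rot: [[-0.316, 0.949, -0.005], [0.949, 0.316, 0.003], [0.004, -0.004, -1.0]]
ft_force: [-0.2, 0.0, -0.0]
grip_width: 84.9
grip_force: 0.0
```

Call:
apply_moves(
  steps="85 0 0 -15 0 0 0;85 0 0 -25 0 0 0;85 0 0 -35 0 0 0;85 0 0 -40 0 0 0;85 40 0 -40 0 0 0;85 50 0 -20 0 0 0;85 0 0 0 0 0 0;85 0 0 0 0 0 0",
)

```text
clock: 34.45
ee_pos: [559.0, 254.3, 156.7]
tool_rot: [[-0.316, 0.949, -0.004], [0.949, 0.316, 0.002], [0.003, -0.003, -1.0]]
ft_force: [0.2, -0.4, 0.4]
grip_width: 85.2
grip_force: 0.0
```

```bash
python3 - <<'E'
from h import *
s=robot.state();print(s['clock'],s['ee_pos'],s['grip_width'],s['ft_force'])
cap('wrist','w12');t=cap('top','top12');e=cap('side','side12')
print('pedal rows',e['color'][330:358,350:355].mean((1,2)).astype(int))
h=cv2.cvtColor(e['color'],cv2.COLOR_BGR2HSV)
# lumps: saturated orange inside pot window
m=((h[...,1]>90)&(h[...,0]<15)&(h[...,2]>60)).astype(np.uint8);m[:225]=0;m[300:]=0;m[:,:295]=0;m[:,395:]=0
n,l,st,c=cv2.connectedComponentsWithStats(m);print('lumps',c[1:].round(),st[1:,4])
# carton silhouette before/after
for n_ in('side0','side12'):
    g=cv2.cvtColor(load(n_)['color'],cv2.COLOR_BGR2HSV)[145:215,312:375];mm=((g[...,1]>45)&(g[...,0]<30)&(g[...,2]>60)).astype(np.uint8)
    mm=cv2.morphologyEx(mm,cv2.MORPH_CLOSE,np.ones((9,9)));cs=max(cv2.findContours(mm,0,2)[0],key=cv2.contourArea);print(n_,cv2.boundingRect(cs),cv2.minAreaRect(cs))
# spout: bright pixels predicted beyond the carton end
f=e['color'];print('tab px',proj(e,[588+.316*140,169.5-.949*140,5]),proj(e,[588+.316*110,169.5-.949*110,5]))
a,b=proj(e,[588+.316*115,169.5-.949*115,5]).astype(int);print((f[b-8:b+12:2,a-16:a+16:2].mean(2)-load('side0')['color'][b-8:b+12:2,a-16:a+16:2].mean(2)*1.25).astype(int))
E
```

```text
34.45 [559.04829849 254.27066085 156.73434733] 85.22740121443019 [ 0.16936571 -0.35746983  0.38404923]
pedal rows [ 82 120 116 115 115 115 115 116 118 106  32  38  41  41  40  40  41  40
  42  40  41  40  38  45  88 126 121 119]
lumps [[334. 253.]
 [318. 255.]
 [321. 258.]
 [318. 265.]
 [310. 266.]
 [307. 274.]
 [338. 274.]] [29 18  1 24 16 35 25]
side0 (0, 0, 57, 65) ((26.591018676757812, 31.106689453125), (64.01075744628906, 32.98484802246094), 53.34389114379883)
side12 (0, 0, 57, 70) ((27.62934112548828, 33.01701736450195), (68.57513427734375, 32.857765197753906), 52.495853424072266)
tab px [370.1390458  220.01521243] [363.627318   211.72063909]
[[-13  -6 -10  44  42  28  13 -10  -8  -7 -13 -69 -75 -27 -31 -31]
 [-13  19  -4   3  24  -7  -6  -5   0  -5  -5 -36 -76 -42 -29 -30]
 [-24  44 -62 -79  -3  -3  -5  -6  -5  -3  -7   1 -39 -49 -29 -31]
 [-30 -45 -59 -72 -34  -4  -4  -4  -2   0  -9  -6   5 -28 -31 -30]
 [-28 -25 -44 -70 -53   0  -3  -4  -8  -1  -5  -8 -45 -29 -31 -30]
 [-29 -30 -28 -68 -68   0  -6  -6  -2  -6 -15 -19 -32 -28 -32 -29]
 [-31 -29 -27 -30 -62   0  -5 -13  -8 -11 -11 -16  -9 -30 -31 -32]
 [-31 -32 -27 -30 -27 -14 -45 -32 -23 -10 -10 -18 -16 -30 -30 -32]
 [-30 -29 -27 -28 -29 -30 -29 -30 -41  -9  -8 -14 -17 -59 -26 -31]
 [-31 -30 -29 -29 -29 -28 -31 -31 -29 -26 -21 -48 -31 -28 -31 -32]]
```

```bash
python3 -c "
from station import robot
print(robot.sign_off())"
```

```text
the job is handed in; nothing more can be done
None
```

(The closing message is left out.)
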